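# Show a glazed chopstick rest in the tongs

### The arm

A 6-joint arm with a two-finger parallel gripper is mounted at the origin on the work surface. World frame = base frame: x ahead of the robot, y to its left, z up, the work surface at z = 0. Lengths are in mm, angles in rad, forces in N, time in s.
With the tool pointing down it reaches from about 300 to 775 mm from the base axis. Payload 14.6 kg.
Tool frame: the origin (TCP) lies at the very end of the fingers, on their centre line; the grasp point (between the pads) lies 19 mm behind it; z points along the fingers, y is the line along which they close (so a half turn about z gives the same grasp; the last joint's range is limited). The gripper opens to 94 mm and grips with 3 to 60 N. Pads are 16 mm wide; open, the fingers measure 119 mm over their backs; the gripper's body (75 mm by 177 mm) begins 78 mm behind the grasp point.
Start: joints at [1.158, 0.3, 1.521, -0, 1.321, -0.067], TCP at [186.419, 517.433, 205.446] pointing down, gripper open.
Joint ranges: [-3.03, 3.03], [-0.79, 2.21], [0.23, 2.52], [-1.04, 4.18], [0, 3.07], [-2.55, 2.55]. Speed limits (rad/s): [2.22, 2.22, 2.57, 3.14, 3.14, 3.14].

### API

Orientations are given as [roll, pitch, yaw] about the fixed x, y, z axes, in that order (R = Rz(yaw) Ry(pitch) Rx(roll)).
In Python, from cell import manip, optics gives the robot as it stands.
- The arm moves only by the shell command python3 -m crank 'ROWS' [FORCE]. ROWS is JSON, a list of rows, each a list of 7 numbers: the opening in per cent of the stroke, from 0 (shut) to 100 (fully open), then the shift along the tool's x, y, z in mm, then the turn, a rotation vector about the tool's x, y, z in rad. A call has 1 to 10 rows; each row is the pose to reach, as a shift and turn from the pose commanded when the call began, along the tool's axes at that moment; what a row does not reach only later rows make up. A row lasts 1/10 s, in which the tool goes at most 50 mm and 8.59 degrees, less where a joint would pass 70% of its speed; a pose out of reach is approached as far as the arm can. A call with a gripper value outside its range is refused whole. The fingers move at their own pace and stop on an object; FORCE is the grip in N (left out, the last holds). Time passes only in rows, so rows that repeat a pose let the fingers close. It gives the time, the measured TCP pose, the force, the opening and the grip force at its end, in the units of the state.
- manip.read_state(): the state, without advancing time (a new reading comes with each control period).
- optics.camera(name): name is "scene" or "side" or "wrist"; returns (picture, depth): 420x560x3 uint8, red, green, blue; 420x560 float32, mm along the optical axis (not along the pixel's ray), 0 where there is no reading.
- optics.calibration(name): a dict with "camera_matrix" (3x3 intrinsics, pixels), "R" (3x3) and "t" (3): a world point X has camera coordinates R X + t. Camera axes: x right, y down, z forward; pixel columns grow to the right and rows downward; lengths in mm; the calibration is good to about 2 mm. A picture is of the moment at which its call begins: read the wrist's pose just before it. calibration takes no time and is no camera call; for the wrist camera it gives the pose at the moment of the call.
- manip.sign_off(): hands the job in; it is judged then, once.
The state is a dict: "clock": time; "joints": joint angles; "qd": joint speeds; "effort": joint torques, N m; "eef_pos": TCP position; "eef_rot": TCP orientation; "wrist_force": force on the tool from outside, world axes, zero at the start; "moment": the same for the moment, N m; "finger_gap": finger opening in mm; "finger_force": force on a finger pad.
Only numpy, scipy, OpenCV 4.12 (cv2) and the standard library are available. Lean on these libraries where they do the work, as an engineer would, in place of code of your own. Each camera call takes 0.05 s, during which the arm holds its last target. There are 200 camera calls.

### The job

In the pottery shop, a customer wants a close look at the green glazed chopstick rest: take hold of the spring tongs, squeeze their black jaws shut on the long sides of the green rest on the blue display stand, lift it about 10 cm above the stand and finish while still holding it up there in the tongs, roughly level and still. Only the tongs may touch the green rest, never the gripper itself, and the brown rest and all the other ware must be left as they stand.

Things in the scene. Friction and masses are not known exactly. Their poses are not given: they have to be found in the camera images.
- tongs: Steel spring tongs, 212 mm long, 20 mm high, 120 g, lying on edge so that the arms open and close sideways. Origin: mid-line, underside, between the red covers where they are squeezed; x along the mid-line to the jaws, y to the left arm, z up. Bow (hinge end) at x = -100 to -112 mm, red covers x = -30 to +30, black jaw pads x = +65 to +100, balance point about x = -15
- tongs_squeeze (a point): Squeeze point: mid-line, between the red covers, half-way up (10 mm over the underside). Width over the arms here: 64 mm relaxed, 46 mm with the jaws on a 28 mm item. The spring resists with 4 N at first, 6 N at 46 mm. Squeezed to 57 mm the tongs can be lifted with jaws still open; then a grip of about 25 N clamps the item (command the gripper shut)
- tongs_jaws (a point): Point midway between the jaw pads, 82 mm ahead of the squeeze point, 10 mm over the underside. The pads are 35 mm long, 20 mm high; gap here 60 mm relaxed, shrinking by about 1.8 mm per 1 mm squeezed off the width at the squeeze point; pads parallel at a 28 mm gap. Jaws start open on the table, pointing away from the robot
- tongs_left: The tongs' left (+y) arm, 5 mm thick, 20 mm high, carrying a black jaw pad inside its tip. Origin: at its hinge by the bow, on the underside
- tongs_right: The tongs' right (-y) arm, mirror image of the left one. Origin: at its hinge by the bow, on the underside
- green_rest: The pale green glazed ceramic chopstick rest to be lifted: 48 mm long (x), 28 mm wide (y), 16 mm high (12 mm in the middle, raised ends), 45 g, loose on the stand. Origin: centre of its underside; z up. To be clamped across its 28 mm width with the tongs lying along its length
- brown_rest: A dark brown chopstick rest of the same size, also loose on the stand, to be left alone. Origin: centre of its underside. Either rest may be on the left or the right; their middles are about 95 mm apart
- stand: Low round blue glazed display stand, fixed: flat top without a rim, 230 mm across, 30 mm high; both rests lie on its top. Origin: centre of its underside
- mug_a: White mug with a red band and handle, 72 mm across, 85 mm high; leave alone. Origin: centre of its underside
- mug_b: A second mug like the first; leave alone. Origin: centre of its underside
- vase: Tall white cylinder vase with a red band, 76 mm across, 205 mm high; leave alone. Origin: centre of its underside
- bowl: Pale blue bowl, 150 mm across, 65 mm high; leave alone. Origin: centre of its underside
- saucer: Small blue saucer, 100 mm across, 16 mm high; leave alone. Origin: centre of its underside
- spoon: Black spoon lying on the table; leave alone. Origin: on its underside
Mind the look-alikes: they are no part of the job. Of the things that look like the tongs, the larger one is meant.

How it is judged:
By the outcome, as a careful person would: the job done as asked, in the order asked, and still so for the second after the job is handed in, while the arm keeps its last pose, push and grip.
It also fails if it takes over 38 s, if anything falls off the work surface, if the arm or the gripper's body presses on something with over 40 N, if the wrist force passes 120 N, or if a joint passes its speed limit or range.

## Working session

There is one attempt and no reset: what is moved stays moved. The work goes in short steps, Python scripts to look and compute and a shell command to move; the robot and the scene stay as the last step left them, time stands still between calls to the robot, and variables do not carry over. Pictures are saved under pics/ and viewed, at most 10 in all, crops included, and the job is handed in when it is done.

```bash
ls; mkdir -p pics; python3 - <<'E'
from cell import manip, optics
import cv2,numpy as np
s=manip.read_state(); print(s)
a=[]
for n in("scene","side"):
    p,d=optics.camera(n); np.savez(f"pics/{n}.npz",p=p,d=d)
    cv2.imwrite(f"pics/{n}0.png",p[:,:,::-1])
    c=optics.calibration(n); print(n,c)
E
```

```text
pics
{'clock': 0.0, 'joints': array([ 1.15837715e+00,  3.00487109e-01,  1.52159550e+00,  1.18288446e-06,
        1.32069386e+00, -6.66128950e-02]), 'qd': array([-0.0021607 ,  0.00112691, -0.00116846, -0.00063672,  0.00069336,
        0.00015795]), 'effort': array([ 1.93342086e-03, -5.31806266e+01, -3.52736843e+01,  7.09448196e-02,
        2.43466313e-02, -1.05026754e-04]), 'eef_pos': array([186.32699034, 517.19215487, 204.87145074]), 'eef_rot': array([-3.14041154e+00, -7.99419919e-05,  2.79578603e+00]), 'wrist_force': array([-0.28507437,  0.52137024,  1.23724865]), 'moment': array([0.01305126, 0.05049611, 0.0061525 ]), 'finger_force': 0.0, 'finger_gap': 93.90988794575615}
scene {'camera_matrix': array([[421.85307688,   0.        , 277.83219868],
       [  0.        , 421.85307688, 207.746559  ],
       [  0.        ,   0.        ,   1.        ]]), 'R': array([[-0.71976542,  0.6942165 ,  0.00109084],
       [ 0.54720535,  0.56830944, -0.61448409],
       [-0.42720493, -0.44168748, -0.78892846]]), 't': array([ 416.11597575, -252.48894127, 1378.67833462])}
side {'camera_matrix': array([[378.94778818,   0.        , 282.27959612],
       [  0.        , 378.94778818, 206.13131637],
       [  0.        ,   0.        ,   1.        ]]), 'R': array([[ 0.97362339, -0.22810209,  0.00518914],
       [-0.15341051, -0.6713084 , -0.72512775],
       [ 0.16888666,  0.70520527, -0.68859482]]), 't': array([-542.44875007,  106.69863393,  956.13199651])}
```

View pics/scene0.png

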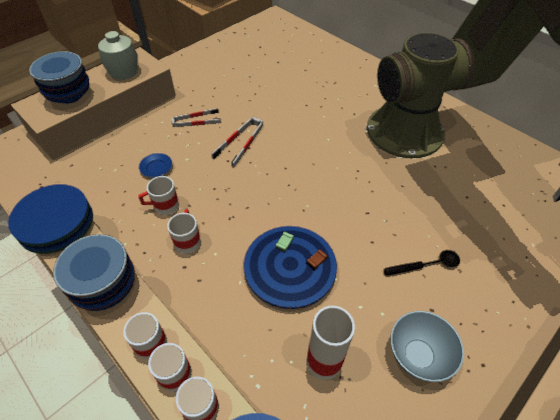

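View pics/side0.png

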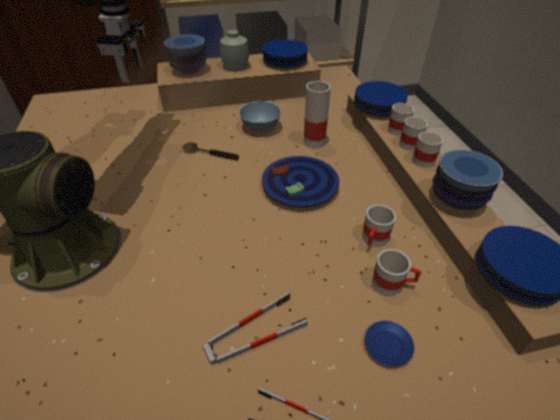

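The scene picture shows the large tongs with the bow near (258,122) and the jaws near (215,156) and (235,163). The stand is near (291,266), the green rest at (285,241), the brown rest at (317,260) and the vase at (330,345). The mugs are at (160,195) and (184,233). The side picture agrees, with the tongs near (255,330) and the green rest at (294,188).

```bash
cat > h.py <<'E'
import numpy as np,cv2
from cell import optics
def pts(c,us,vs,z=None,d=None):
    """rays -> world, on plane z or by depth d"""
    K,R,t=c["camera_matrix"],np.array(c["R"]),np.array(c["t"])
    r=np.linalg.inv(K)@np.vstack([us,vs,np.ones(len(us))])
    o=-R.T@t; w=(R.T@r)
    if d is not None: return (o[:,None]+w*d).T
    return (o[:,None]+w*((z-o[2])/w[2])).T
def blobs(p,lo,hi,box,amin=10):
    h=cv2.cvtColor(p,cv2.COLOR_RGB2HSV); m=cv2.inRange(h,lo,hi)
    if lo[0]==0: m|=cv2.inRange(h,(172,lo[1],lo[2]),(180,255,255))
    k=np.zeros_like(m); x0,y0,x1,y1=box; k[y0:y1,x0:x1]=1; m*=k
    n,l,st,ce=cv2.connectedComponentsWithStats(m)
    return [(l==i) for i in range(1,n) if st[i,4]>=amin]
E
python3 - <<'E'
from h import *
B={"scene":dict(tongs=(205,112,270,168),rests=(268,228,332,275)),"side":dict(tongs=(195,285,315,365),rests=(268,163,308,196))}
for n in B:
    f=np.load(f"pics/{n}.npz");p,d=f["p"],f["d"];c=optics.calibration(n)
    for what,lo,hi,key,z in [("red",(0,120,80),(8,255,255),"tongs",20),("green",(40,30,90),(90,255,255),"rests",44),("brown",(0,80,50),(14,255,255),"rests",44),("black",(0,0,0),(180,255,55),"tongs",20)]:
        for m in blobs(p,lo,hi,B[n][key],12):
            v,u=np.nonzero(m); P=pts(c,u,v,d=d[m]); Q=pts(c,u,v,z=z)
            e,w=cv2.PCACompute2(Q[:,:2].astype(np.float32),None)[:2],0
            (ctr,sz,ang)=cv2.minAreaRect(Q[:,:2].astype(np.float32))
            print(n,what,m.sum(),"px",u.mean().round(),v.mean().round(),"depthmed",np.median(P,0).round(),"z95",np.percentile(P[:,2],95).round(),"plane",Q.mean(0).round(),"rect",np.round(ctr),np.round(sz),round(ang), "dir",e[1][0].round(2))
# stand, mugs, vase
f=np.load("pics/scene.npz");p,d=f["p"],f["d"];c=optics.calibration("scene")
v,u=np.mgrid[0:420,0:560];v=v.ravel();u=u.ravel();P=pts(c,u,v,d=d.ravel());ok=d.ravel()>0
for nm,(x0,y0,x1,y1) in dict(stand=(235,215,345,310),mug1=(138,175,180,214),mug2=(166,208,204,252),vase=(305,300,358,380),saucer=(135,150,176,182)).items():
    k=ok&(u>x0)&(u<x1)&(v>y0)&(v<y1)&(P[:,2]>(24 if nm=="stand" else 8))
    if nm=="stand":k&=P[:,2]<36
    q=P[k];print(nm,np.percentile(q,2,axis=0).round(),np.percentile(q,98,axis=0).round())
E
```

```text
scene red 61 px 232.0 137.0 depthmed [ 434. -358.   16.] z95 22.0 plane [ 439. -352.   20.] rect [ 439. -351.] [67. 16.] 14 dir [0.94 0.35]
scene red 39 px 248.0 142.0 depthmed [ 417. -301.   18.] z95 23.0 plane [ 420. -299.   20.] rect [ 417. -298.] [56. 14.] 22 dir [0.92 0.4 ]
scene green 180 px 284.0 240.0 depthmed [604.  52.  44.] z95 48.0 plane [605.  52.  44.] rect [605.  52.] [48. 29.] 18 dir [0.96 0.29]
scene brown 196 px 317.0 258.0 depthmed [584. 144.  43.] z95 47.0 plane [585. 145.  44.] rect [585. 145.] [29. 48.] 89 dir [ 1. -0.]
scene black 13 px 252.0 121.0 depthmed [ 340. -371.   10.] z95 18.0 plane [ 346. -362.   20.] rect [ 347. -363.] [15. 10.] 48 dir [0.61 0.79]
scene black 44 px 217.0 153.0 depthmed [ 515. -338.   11.] z95 18.0 plane [ 520. -329.   20.] rect [ 520. -329.] [44. 13.] 14 dir [0.93 0.37]
side red 134 px 250.0 317.0 depthmed [ 417. -302.   18.] z95 21.0 plane [ 417. -305.   20.] rect [ 418. -305.] [58. 13.] 21 dir [0.93 0.38]
side red 161 px 263.0 340.0 depthmed [ 433. -360.   17.] z95 21.0 plane [ 433. -362.   20.] rect [ 434. -362.] [58. 13.] 11 dir [0.98 0.21]
side green 118 px 295.0 188.0 depthmed [606.  52.  42.] z95 46.0 plane [604.  50.  44.] rect [605.  50.] [48. 31.] 20 dir [0.94 0.34]
side brown 123 px 280.0 170.0 depthmed [583. 140.  41.] z95 46.0 plane [582. 139.  44.] rect [582. 139.] [48. 38.] 4 dir [0.99 0.1 ]
side black 48 px 282.0 300.0 depthmed [ 494. -277.   15.] z95 20.0 plane [ 492. -280.   20.] rect [ 492. -280.] [35.  8.] 24 dir [0.91 0.42]
stand [536.   1.  27.] [743. 208.  34.]
mug1 [ 711. -316.   11.] [ 795. -246.   87.]
mug2 [ 741. -247.   10.] [ 809. -105.   87.]
vase [712. 282.  18.] [784. 354. 206.]
saucer [ 636. -469.    8.] [ 741. -287.   86.]
```

```bash
python3 -m crank '[[100,-25,-36,0,0,0,0.125],[100,-51,-72,0,0,0,0.25],[100,-77,-107,0,0,0,0.375],[100,-102,-143,0,0,0,0.5],[100,-128,-179,0,0,0,0.63],[100,-154,-215,0,0,0,0.755],[100,-179,-251,0,0,0,0.88],[100,-205,-286,0,0,0,1.0],[100,-230,-322,0,0,0,1.13],[100,-256,-358,0,0,0,1.258]]' 25; python3 -c "
from cell import manip
s=manip.read_state();print(s['joints'],s['eef_pos'],s['eef_rot'])"
```

```text
clock: 1.1
eef_pos: [305.8, 92.2, 205.5]
eef_rot: [3.141, -0.0, 1.533]
wrist_force: [1.4, 0.3, -0.3]
finger_gap: 93.8
finger_force: 0.0
[ 1.78033649e-01 -2.48068152e-01  2.08291508e+00  3.50663011e-05
  1.30627191e+00  2.15880180e-01] [305.7906334   92.22070056 205.50290407] [ 3.14113709e+00 -1.34560269e-04  1.53294067e+00]
```

```bash
python3 -m crank '[[100,-42,14,0,0,0,0.126],[100,-84,27,0,0,0,0.252],[100,-126,40,0,0,0,0.378],[100,-168,54,0,0,0,0.504],[100,-210,68,0,0,0,0.63],[100,-252,81,0,0,0,0.755],[100,-294,95,0,0,0,0.88],[100,-336,108,0,0,0,1.0],[100,-378,122,0,0,0,1.13],[100,-417,135,0,0,0,1.258]]'; python3 -m crank '[[100,0,0,0,0,0,0],[100,0,0,0,0,0,0]]'; python3 - <<'E'
from h import *
from cell import manip
s=manip.read_state();print(s['joints'],s['eef_pos'],s['eef_rot'])
c=optics.calibration("wrist");p,d=optics.camera("wrist")
np.savez("pics/w1.npz",p=p,d=d,**c);cv2.imwrite("pics/w1.png",p[:,:,::-1])
h=p.shape
for m in blobs(p,(0,120,80),(8,255,255),(0,0,560,420),100):
    v,u=np.nonzero(m);P=pts(c,u,v,d=d[m]);Q=pts(c,u,v,z=20)[:,:2].astype(np.float32)
    print(m.sum(),u.mean(),v.mean(),np.median(P,0).round(),np.round(cv2.minAreaRect(Q)[0]),np.round(cv2.minAreaRect(Q)[1:2]),cv2.PCACompute2(Q,None)[1][0].round(3))
E
```

```text
clock: 2.1
eef_pos: [427.1, -329.3, 205.0]
eef_rot: [-3.141, 0.0, 0.274]
wrist_force: [0.8, -0.1, 0.2]
finger_gap: 94.0
finger_force: 0.0
clock: 2.3
eef_pos: [426.7, -327.4, 204.6]
eef_rot: [-3.14, 0.001, 0.28]
wrist_force: [-1.0, 0.3, -0.1]
finger_gap: 94.1
finger_force: 0.0
[-7.22568717e-01  2.74646761e-01  1.55546786e+00  8.77214573e-05
  1.31324525e+00  5.68156738e-01] [ 426.74144413 -327.40153346  204.5856376 ] [-3.14005745e+00  8.79437315e-04  2.80049128e-01]
318 252.4496855345912 190.98427672955975 [ 417. -301.   20.] [ 416. -302.] [[60.  7.]] [0.929 0.371]
297 307.2154882154882 190.32323232323233 [ 434. -358.   20.] [ 432. -358.] [[59.  7.]] [0.979 0.202]
325 433.0369230769231 193.51384615384615 [ 467. -493.   13.] [ 467. -488.] [[10. 45.]] [ 0.793 -0.609]
385 455.97402597402595 221.60779220779222 [ 444. -531.   10.] [ 446. -525.] [[12. 44.]] [ 0.89  -0.457]
```

View pics/w1.png

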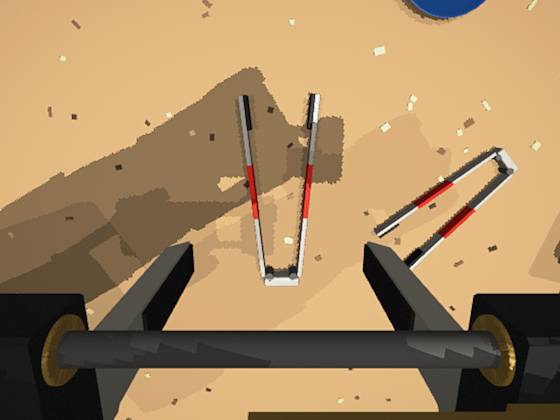

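The wrist picture shows the big tongs straight ahead: covers at (252,191) and (307,190), bow at (282,282), jaws at (247,112) and (313,110). The small tongs, out of the way at right, run from (380,235) to (505,160).

```bash
python3 -m crank '[[100,-3,2,45,0,0,-0.01],[100,-3,2,90,0,0,-0.01],[100,-3,2,135,0,0,-0.01],[100,-3,2,170,0,0,-0.01],[100,-3,2,190,0,0,-0.01],[100,-3,2,200,0,0,-0.01],[100,-3,2,200,0,0,-0.01],[100,-3,2,200,0,0,-0.01]]'; python3 -m crank '[[60.5,0,0,0,0,0,0],[60.5,0,0,0,0,0,0],[60.5,0,0,0,0,0,0],[60.5,0,0,0,0,0,0],[60.5,0,0,0,0,0,0],[60.5,0,0,0,0,0,0]]' 25
```

```text
clock: 3.15
eef_pos: [425.3, -330.2, 6.8]
eef_rot: [3.14, -0.001, 0.291]
wrist_force: [0.6, 0.3, -0.5]
finger_gap: 93.8
finger_force: 0.0
clock: 3.75
eef_pos: [425.0, -330.2, 5.7]
eef_rot: [3.141, -0.0, 0.29]
wrist_force: [0.4, 1.2, 4.5]
finger_gap: 57.2
finger_force: 6.1
```

```bash
python3 -m crank '[[60.5,0,0,-5,0,0,0],[60.5,0,0,-20,0,0,0],[60.5,0,0,-40,0,0,0],[60.5,0,0,-65,0,0,0],[60.5,0,0,-90,0,0,0],[60.5,0,0,-115,0,0,0],[60.5,0,0,-130,0,0,0],[60.5,0,0,-135,0,0,0],[60.5,0,0,-135,0,0,0],[60.5,0,0,-135,0,0,0]]'; python3 - <<'E'
from h import *
from cell import manip
s=manip.read_state();print(s['eef_pos'],s['eef_rot'])
c=optics.calibration("wrist");p,d=optics.camera("wrist")
cv2.imwrite("pics/w2.png",p[:,:,::-1])
for m in blobs(p,(0,120,80),(8,255,255),(150,0,420,420),100):
    v,u=np.nonzero(m);P=pts(c,u,v,d=d[m]);print(m.sum(),u.mean(),v.mean(),np.percentile(P,5,axis=0).round(),np.percentile(P,95,axis=0).round())
E
```

```text
clock: 4.75
eef_pos: [424.4, -329.9, 139.5]
eef_rot: [-3.14, 0.001, 0.29]
wrist_force: [-0.8, 0.1, -1.9]
finger_gap: 57.1
finger_force: 4.5
[ 424.39700351 -329.85832223  139.48562321] [-3.14038935e+00  8.46220082e-04  2.89766896e-01]
1567 230.17421825143586 262.32546266751757 [ 392. -316.  141.] [ 442. -297.  155.]
1510 326.0185430463576 262.5476821192053 [ 405. -361.  139.] [ 456. -347.  155.]
```

View pics/w2.png

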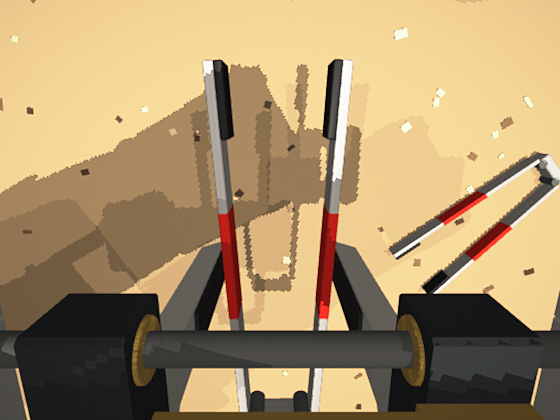

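The tongs hang level in the fingers: covers at (230,262) and (326,262), open jaws at (225,100) and (335,100). Next I move them beside the stand, above the green rest.

```bash
python3 -m crank '[[60.5,5,-8,0,0,0,0],[60.5,18,-28,0,0,0,-0.005],[60.5,36,-56,0,0,0,-0.01],[60.5,56,-87,0,0,0,-0.01],[60.5,76,-118,0,0,0,-0.015],[60.5,96,-149,0,0,0,-0.02],[60.5,116,-180,0,0,0,-0.02],[60.5,136,-211,0,0,0,-0.025],[60.5,156,-242,0,0,0,-0.03],[60.5,174,-270,0,0,0,-0.035]]'; python3 -m crank '[[60.5,14,-22,0,0,0,0],[60.5,22,-35,0,0,0,0],[60.5,26,-41,0,0,0,0],[60.5,26,-41,0,0,0,0],[60.5,26,-41,0,0,0,0]]';python3 - <<'E'
from h import *
from cell import manip
s=manip.read_state();print(s['eef_pos'],s['eef_rot'],s['joints'])
c=optics.calibration("wrist");p,d=optics.camera("wrist")
np.savez("pics/w3.npz",p=p,d=d,**c);cv2.imwrite("pics/w3.png",p[:,:,::-1])
for m in blobs(p,(40,30,90),(90,255,255),(0,0,560,420),100):
    v,u=np.nonzero(m);P=pts(c,u,v,d=d[m]);Q=pts(c,u,v,z=44)[:,:2].astype(np.float32)
    print("green",m.sum(),u.mean(),v.mean(),np.median(P,0).round(1),cv2.minAreaRect(Q),cv2.PCACompute2(Q,None)[1][0].round(3))
h=cv2.cvtColor(p,cv2.COLOR_RGB2HSV)
for m in blobs(p,(0,0,0),(180,255,50),(150,30,420,200),100):
    v,u=np.nonzero(m&(d<400));P=pts(c,u,v,d=d[v,u])
    if len(u): print("black",m.sum(),u.mean(),v.mean(),np.median(P,0).round(1))
E
```

```text
clock: 5.8
eef_pos: [514.2, -19.4, 140.0]
eef_rot: [-3.141, 0.001, 0.326]
wrist_force: [0.3, -0.4, -1.0]
finger_gap: 57.1
finger_force: 4.5
clock: 6.3
eef_pos: [525.7, 24.7, 140.3]
eef_rot: [3.142, 0.0, 0.324]
wrist_force: [-0.0, -0.6, -1.4]
finger_gap: 56.9
finger_force: 4.5
[525.73716664  24.73631196 140.33649365] [3.14152965e+00 2.79635742e-04 3.24159165e-01] [-2.25002134e-02  3.11440946e-01  1.66462578e+00 -1.67842874e-04
  1.16576753e+00  1.22420310e+00]
green 1649 275.892662219527 109.99514857489388 [596.4  51.4  43.3] ((602.9539794921875, 52.01952362060547), (47.392337799072266, 27.78572654724121), 18.5618953704834) [0.944 0.33 ]
black 597 226.0569514237856 108.10552763819095 [589.1  71.9 153.5]
black 410 327.9560975609756 99.05121951219512 [611.   28.7 147.3]
```

View pics/w3.png

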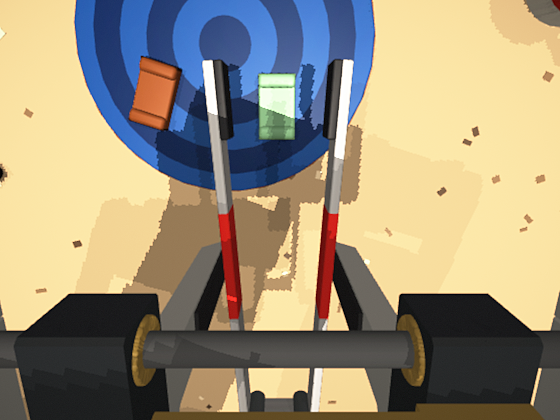

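The green rest at (276,106) lies centred between the open jaws, (222,100) and (334,100), and parallel to them. The brown rest at (155,93) is clear, so I go down.

```bash
python3 -m crank '[[60.5,0,-1,10,0,0,0],[60.5,0,-1,28,0,0,0],[60.5,0,-1,48,0,0,0],[60.5,0,-1,66,0,0,0],[60.5,0,-1,80,0,0,0],[60.5,0,-1,90,0,0,0],[60.5,0,-1,97,0,0,0],[60.5,0,-1,101,0,0,0],[60.5,0,-1,102,0,0,0],[60.5,0,-1,102,0,0,0]]'; python3 - <<'E'
from h import *
from cell import manip
s=manip.read_state();print(s['eef_pos'],s['wrist_force'])
p,d=optics.camera("wrist");cv2.imwrite("pics/w4.png",p[:,:,::-1])
E
```

```text
clock: 7.35
eef_pos: [525.8, 26.5, 38.8]
eef_rot: [3.141, -0.0, 0.325]
wrist_force: [0.5, -0.6, -0.8]
finger_gap: 57.1
finger_force: 4.5
[525.7725683   26.45184445  38.75234819] [ 0.48932054 -0.64822479 -0.76555025]
```

View pics/w4.png

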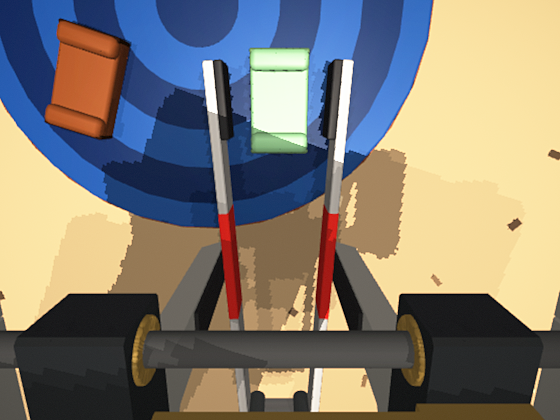

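The green rest at (279,100) sits centred between the pads, (222,100) and (334,100), and there is no contact force. I close gradually.

```bash
python3 -m crank '[[57,0,0,0,0,0,0],[54,0,0,0,0,0,0],[52,0,0,0,0,0,0],[50,0,0,0,0,0,0],[48,0,0,0,0,0,0],[40,0,0,0,0,0,0],[20,0,0,0,0,0,0],[0,0,0,0,0,0,0],[0,0,0,0,0,0,0],[0,0,0,0,0,0,0]]' 25; python3 - <<'E'
from h import *
from cell import manip
s=manip.read_state();print(s['eef_pos'],s['wrist_force'])
E
```

```text
clock: 8.4
eef_pos: [525.6, 26.4, 38.5]
eef_rot: [3.142, -0.0, 0.325]
wrist_force: [-0.0, -0.8, -0.5]
finger_gap: 45.8
finger_force: 25.0
[525.63483373  26.43708108  38.4838918 ] [-0.01394356 -0.78183717 -0.50364914]
```

```bash
python3 -m crank '[[0,0,0,-1,0,0,0],[0,0,0,-4,0,0,0],[0,0,0,-9,0,0,0],[0,0,0,-16,0,0,0],[0,0,0,-24,0,0,0],[0,0,0,-33,0,0,0],[0,0,0,-42,0,0,0],[0,0,0,-51,0,0,0],[0,0,0,-60,0,0,0],[0,0,0,-69,0,0,0]]'; python3 -m crank '[[0,0,0,-9,0,0,0],[0,0,0,-17,0,0,0],[0,0,0,-24,0,0,0],[0,0,0,-29,0,0,0],[0,0,0,-32,0,0,0],[0,0,0,-33,0,0,0],[0,0,0,-33,0,0,0],[0,0,0,-33,0,0,0],[0,0,0,-33,0,0,0],[0,0,0,-33,0,0,0]]'; python3 - <<'E'
from h import *
for n in("wrist","side"):
    c=optics.calibration(n);p,d=optics.camera(n)
    for m in blobs(p,(40,30,90),(90,255,255),(200,40,360,220) if n=="wrist" else (250,120,330,200),40):
        v,u=np.nonzero(m);P=pts(c,u,v,d=d[m]);print(n,m.sum(),u.mean(),v.mean(),np.percentile(P,5,axis=0).round(),np.percentile(P,95,axis=0).round())
    if n=="wrist":
        cv2.imwrite("pics/w5.png",p[:,:,::-1])
    else: cv2.imwrite("pics/s5.png",cv2.resize(p[100:280,180:420,::-1],None,fx=3,fy=3))
E
```

```text
clock: 9.4
eef_pos: [525.6, 26.4, 108.3]
eef_rot: [3.142, -0.0, 0.325]
wrist_force: [-1.2, 0.7, -2.3]
finger_gap: 45.7
finger_force: 25.0
clock: 10.4
eef_pos: [525.5, 26.4, 140.3]
eef_rot: [-3.141, 0.0, 0.325]
wrist_force: [0.2, 0.2, -0.7]
finger_gap: 45.8
finger_force: 25.0
wrist 2882 276.6252602359473 101.07841776544066 [580.  37. 143.] [625.  69. 148.]
side 67 295.43283582089555 157.22388059701493 [589.  38. 141.] [623.  68. 153.]
```

View pics/w5.png

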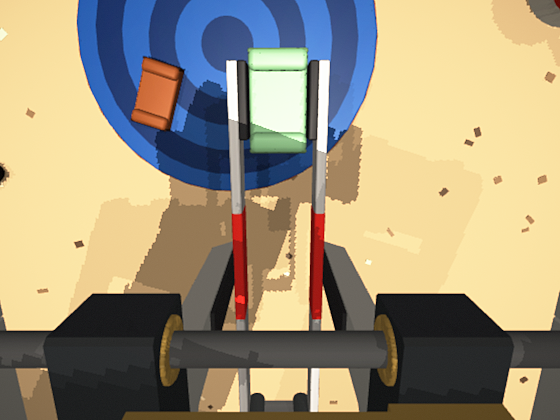

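View pics/s5.png

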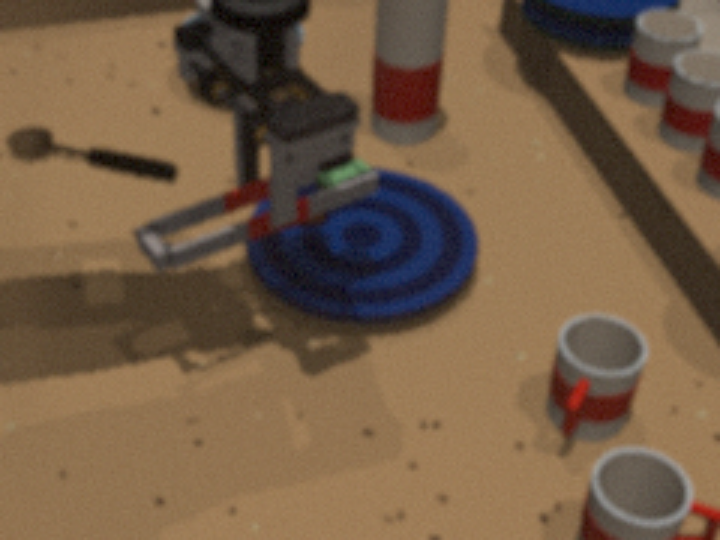

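The wrist picture shows the green rest at (277,101) clamped between both pads, with its top at about z = 147, so it is lifted about 101 mm and level. The brown rest at (157,93) has not moved. The side view shows the tongs level at about (260,215).

```bash
python3 -c "
from cell import manip
print(manip.sign_off())"
```

```text
the job is handed in; nothing more can be done
None
```

The green rest is clamped in the tongs and held level and still about 10 cm above the stand; only the tongs touched it, the brown rest and other ware were left alone, and I handed the job in at about 10.5 s.

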